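# Load a power module into the clamshell test fixture

### The job

Load the power module for test: open the fixture's hinged lid, set the module down level on the two locating pins so that its base plate sits fully home on the nest, without forcing or dropping it, let go of it, then close the lid completely. Leave the other things on the bench where they lie.

Things in the scene. Friction and masses are not known exactly. Their poses are not given: they have to be found in the camera images.
- fixture: Test fixture fixed to the bench: black base box 150 (x) x 184 (y) mm, deck 40 mm up, clear lid over it hinged along its +x side. Origin: centre of its underside, on the bench; +x from handle to hinge (roughly the robot's left), z up. Lid rest posts (x -52, y +-80 mm) and hinge pedestals (x 68, y +-62 mm) stand 90 mm high. Four white seat pads carry the module's plate 46 mm up.
- big_pin (a point): Axis of the steel locating pin of 10 mm diameter, at the seat pads' top height (46 mm above the bench); in the fixture's frame x = 0, y = +52 mm. The pin is straight for 5 mm above the pads, then tapers over 4 mm; tip 55 mm above the bench. Axes as the fixture's.
- small_pin (a point): Axis of the steel locating pin of 6 mm diameter, same heights as the big pin's; in the fixture's frame x = 0, y = -52 mm. Axes as the fixture's.
- lid (a joint): Lid angle in rad: 0 closed, grows as it opens upward, stop at 2.1. Turns about the fixture's y axis through point lid_hinge. Hinge friction holds the lid (0.45 kg) where it is left; about 5 N at the handle moves it. Four short sprung pads under it press on the seated heat sink (about 1 N each) in the last 3 mm of closing; opened past about 1.7 it leaves the nest free from above.
- lid_hinge (a point): Point on the lid's hinge axis in the fixture's middle plane, 96 mm above the bench, 70 mm to +x of the fixture's origin; axes as the fixture's.
- lid_handle (a point): Middle of the lid's handle: a black round bar, 12 mm diameter, 112 mm long, parallel to the hinge and 175 mm from its axis, on two arms at y = +-50 mm with a 40 mm gap to the lid's front edge for a finger. 96 mm above the bench when closed. From above it can be pinched across the bar and turns in the fingers, at any lid angle. The point turns with the lid.
- module: Power module, about 0.3 kg: aluminium base plate 80 (x) x 130 (y) x 6 mm, green circuit board on it, white connector at its -x edge, finned heat sink 55 (x) x 42 (y) mm in the middle from 8 to 34 mm above the underside: pinch it across the 42 mm (along y). Goes in with its axes along the fixture's, connector to the handle side; does not fit turned round. Origin: centre of the plate's underside.
- big_hole (a point): Centre of the module's round 11.5 mm hole (for the 10 mm pin), at the plate's underside, y = +52 mm in the module's frame; axes as the module's.
- slot_hole (a point): Centre of the module's slot, 7.5 (x) x 11.5 (y) mm (for the 6 mm pin), at the plate's underside, y = -52 mm in the module's frame; axes as the module's.
- calculator: Bystander: desk calculator 130 (x) x 78 (y) x 15 mm lying flat. Origin: centre of its underside.
- screwdriver_small: Bystander: small screwdriver with a blue handle, 129 mm long along its y, 13 mm high, lying on the bench. Origin: centre of its underside.
- tweezers: Bystander: steel tweezers, 122 mm long along y, 8 mm high. Origin: centre of the underside.
- side_cutters: Bystander: side cutters with red grips, 59 x 146 mm (along y), 10 mm high. Origin: centre of the underside.
- tape_green: Bystander: roll of green tape, 86 mm diameter, 18 mm high, lying flat. Origin: centre of the underside.
Not all that is in view belongs to the job. There is more than one size of the module; the one meant has the size given above.

How it is judged:
By the outcome, as a careful person would: the job done as asked, in the order asked, and still so for the second after the job is handed in, with the robot touching nothing.
It also fails if it takes over 72 s, if anything falls off the work surface, if the arm or the gripper's body presses on something with over 40 N, if the wrist force passes 120 N, or if a joint passes its speed limit or range.

### The arm

A 6-joint arm with a two-finger parallel gripper is mounted at the origin on a cart in front of the work surface, level with it; the furniture and walls round the work are solid. World frame = base frame: x ahead of the robot, y to its left, z up, the work surface at z = 0. Lengths are in m, angles in rad, forces in N, time in s.
With the tool pointing down it reaches from about 0.35 to 0.975 m from the base axis. Payload 4.9 kg.
Tool frame: the origin (TCP) lies on the mounting face of the last link; the fingertips stand 173 mm ahead of it and the grasp point (between the pads) lies 155 mm ahead of it (tcp_to_grasp is the distance from the TCP to the grasp point, in m); z points along the fingers, y is the line along which they close (so a half turn about z gives the same grasp; the last joint's range is limited). The gripper opens to 85 mm and grips with 20 to 120 N. Pads are 22 mm wide; open, the fingers measure 114 mm over their backs; the gripper's body (76 mm by 85 mm) begins 54 mm behind the grasp point. The pads swing forward as they close: fully open they stand 13 mm farther back than shut.
Start: joints at [-1.258, 0.053, 1.613, -0, 1.476, -0.119], TCP at [0.262, -0.568, 0.405] pointing down, gripper open.
Joint ranges: [-3.01, 3.01], [-1.01, 2.22], [0.06, 2.58], [-1.02, 4.17], [0.09, 2.62], [-3.14, 3.14]. Speed limits (rad/s): [2.57, 2.57, 3.14, 3.14, 3.14, 3.14].

### API

Orientations are given as a rotation vector (axis times angle).
In Python, from station import get_obs, get_image, calibration, finish_job, tcp_to_grasp gives the robot as it stands. The module is installed in compiled form; this text tells all that it offers.
- The arm moves only by the tool arm_command, never from a script. Its argument "plan" is a list that holds one entry, the list of rows, each a list of 6 numbers: the shift along the tool's x, y, z in cm, then the turn, a rotation vector about the tool's x, y, z in rad. A call has 1 to 12 rows; each row is the pose to reach, as a shift and turn from the pose commanded when the call began, along the tool's axes at that moment; what a row does not reach only later rows make up. A row lasts 1/12 s, in which the tool goes at most 41.7 mm and 7.16 degrees, less where a joint would pass 70% of its speed; a pose out of reach is approached as far as the arm can. A call with a gripper value outside its range is refused whole. "gripper" is the closure, from -1 (fully open) to 1 (shut), set as the call begins (left out, the last holds). The fingers move at their own pace and stop on an object; "force" is the grip in N (left out, the last holds). Time passes only in rows, so rows that repeat a pose let the fingers close. It gives the time, the measured TCP pose, the force, the opening and the grip force at its end, in the units of the state.
- get_obs(): the state, without advancing time (a new reading comes with each control period).
- get_image(name): name is "scene" or "top" or "wrist"; returns (picture, depth): 384x512x3 uint8, blue, green, red; 384x512 float32, m along the optical axis (not along the pixel's ray), 0 where there is no reading.
- calibration(name): a dict with "fx", "fy", "cx", "cy" (pixels), "pose" (4x4, takes a point from camera to world coordinates). Camera axes: x right, y up, looking along -z (the intrinsics and any distortion apply to the point x, -y, -z); pixel columns grow to the right and rows downward; lengths in m; the calibration is good to about 2 mm. A picture is of the moment at which its call begins: read the wrist's pose just before it. calibration takes no time and is no camera call; for the wrist camera it gives the pose at the moment of the call.
- finish_job(): hands the job in; it is judged then, once.
The state is a dict: "t": time; "q": joint angles; "dq": joint speeds; "effort": joint torques, N m; "tool_pos": TCP position; "tool_rot": TCP orientation; "contact_force": force on the tool from outside, world axes, zero at the start; "wrist_torque": the same for the moment, N m; "opening": finger opening in m; "grip_force": force on a finger pad.
Only numpy, scipy, OpenCV 4.12 (cv2) and the standard library are available. Lean on these libraries where they do the work, as an engineer would, in place of code of your own. Each camera call takes 0.05 s, during which the arm holds its last target. There are 200 camera calls.

## Working session

There is one attempt and no reset: what is moved stays moved. The work goes in short steps, Python scripts to look and compute and a tool call to move; the robot and the scene stay as the last step left them, time stands still between calls to the robot, and variables do not carry over. Pictures are saved under pics/ and viewed, at most 10 in all, crops included, and the job is handed in when it is done.

Besides the shell and the picture viewer there is one more tool, called after "Call:" as name(argument=value, ...) on one line, values as JSON. arm_command: Moves the arm, as the interface text tells. Its arguments: {"type":"object","properties":{"plan":{"type":"array"},"gripper":{"type":"number"},"force":{"type":"number"}},"required":["plan"]}

```bash
mkdir -p pics; cat > h.py <<'E'
import numpy as np, cv2
from station import *
from scipy.spatial.transform import Rotation as R
def uv2w(c,u,v,d):
    p=np.array([(u-c['cx'])/c['fx']*d,-(v-c['cy'])/c['fy']*d,-d*np.ones_like(np.asarray(u,float))])
    T=np.array(c['pose']); return (T[:3,:3]@p.reshape(3,-1)).T+T[:3,3]
def ray(c,u,v,z):
    T=np.array(c['pose']); r=T[:3,:3]@np.array([(u-c['cx'])/c['fx'],-(v-c['cy'])/c['fy'],-1]); 
    return T[:3,3]+r*(z-T[2,3])/r[2]
def cloud(c,D):
    v,u=np.mgrid[:384,:512]; return uv2w(c,u.ravel(),v.ravel(),D.ravel()).reshape(384,512,3)
E
python3 - <<'E'
from h import *
for n in ['top','scene']:
    c=calibration(n); im,D=get_image(n); cv2.imwrite(f'pics/{n}0.png',im); np.savez(f'{n}0.npz',im=im,D=D,**{k:c[k] for k in['fx','fy','cx','cy','pose']})
    print(n,{k:np.round(v,3).tolist() for k,v in c.items()})
o=get_obs(); print(o['tool_pos'],o['tool_rot'],o['t'],o['opening'],tcp_to_grasp)
E
```

```text
top {'fx': 363.032, 'fy': 363.032, 'cx': 251.732, 'cy': 193.724, 'pose': [[0.015, 0.993, -0.113, 0.378], [-0.999, 0.011, -0.032, -0.044], [-0.031, 0.114, 0.993, 1.055], [0.0, 0.0, 0.0, 1.0]]}
scene {'fx': 484.223, 'fy': 484.223, 'cx': 253.142, 'cy': 193.879, 'pose': [[-0.485, 0.655, -0.579, -0.318], [-0.874, -0.366, 0.318, 0.415], [-0.003, 0.661, 0.751, 1.13], [0.0, 0.0, 0.0, 1.0]]}
[ 0.26148891 -0.56739602  0.40353151] [-3.06677957e+00 -6.72546751e-01  2.69979917e-04] 0.1 0.08562895383842399 0.1547
```

View pics/top0.png

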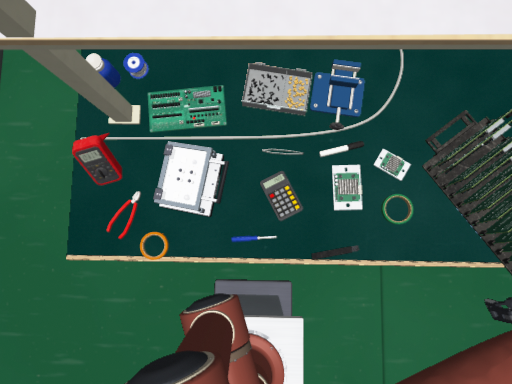

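View pics/scene0.png

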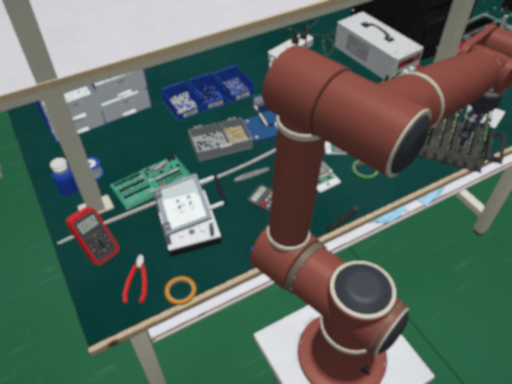

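The top view shows the fixture at (190,178), its handle on the right at (220,180). The large module is at (347,187) and a smaller decoy at (392,164). The arm is clear of all three.

```bash
python3 - <<'E'
from h import *
im=np.load('top0.npz')['im']
a=cv2.resize(im[155:220,315:380],None,fx=6,fy=6,interpolation=cv2.INTER_CUBIC)
b=cv2.resize(im[135:225,145:235],(390,390),interpolation=cv2.INTER_CUBIC)
cv2.imwrite('pics/crop1.png',np.hstack([a,b]))
z=np.load('top0.npz'); P=cloud(z,z['D'])
np.set_printoptions(suppress=True,precision=3)
# module: non-dark mask around
roi=np.zeros((384,512),bool); roi[155:220,322:372]=1
m=(roi&(P[...,2]>0.003)&(P[...,2]<0.06)); print(m.sum(),P[m][:,2].max())
white=roi&(im.min(2)>110)
c,_=cv2.findContours(white.astype(np.uint8),cv2.RETR_EXTERNAL,cv2.CHAIN_APPROX_NONE); c=max(c,key=cv2.contourArea)
r=cv2.minAreaRect(c); print(r)
for p in cv2.boxPoints(r): print(p,ray(z,p[0],p[1],.006))
print('centre',ray(z,*r[0],.006))
print('D mid',P[187,347], P[187,335])
# fixture
h=(P[...,2]>0.08)&(P[...,2]<0.115); h[:,:140]=0;h[:,240:]=0;h[:130]=0;h[225:]=0
c,_=cv2.findContours(h.astype(np.uint8),cv2.RETR_EXTERNAL,cv2.CHAIN_APPROX_NONE); c=max(c,key=cv2.contourArea)
r=cv2.minAreaRect(c);print(r)
for p in cv2.boxPoints(r): print(p,ray(z,p[0],p[1],.1))
hd=h&(im.max(2)<70); 
q=P[hd]; print(hd.sum())
dark=np.zeros((384,512),bool);dark[145:215,205:232]=(im.max(2)<45)[145:215,205:232]
print('row z samples',P[180,205:232:2,2])
E
```

```text
1239 0.0373370919680156
((346.7243957519531, 186.98878479003906), (45.3932991027832, 28.714130401611328), 87.1375961303711)
[331.252 165.037] [ 0.585 -0.241  0.006]
[359.93  163.603] [ 0.589 -0.324  0.006]
[362.197 208.94 ] [ 0.457 -0.328  0.006]
[333.519 210.374] [ 0.452 -0.246  0.006]
centre [ 0.52  -0.285  0.006]
D mid [ 0.517 -0.28   0.031] [ 0.52  -0.251  0.007]
((177.33889770507812, 173.8927764892578), (37.39738082885742, 64.42044067382812), 13.091894149780273)
[151.83 201.03] [0.464 0.253 0.1  ]
[166.422 138.284] [0.636 0.221 0.1  ]
[202.848 146.755] [0.613 0.121 0.1  ]
[188.256 209.501] [0.443 0.154 0.1  ]
5
row z samples [ 0.115  0.04   0.034  0.039  0.041  0.038  0.03   0.002  0.134  0.135
 -0.     0.002  0.    -0.002]
```

View pics/crop1.png

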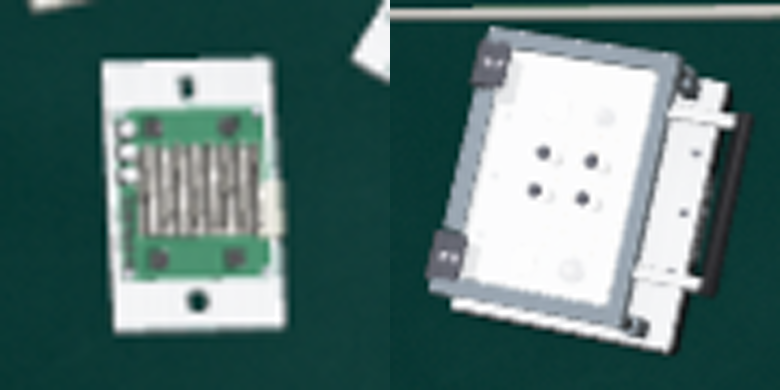

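The module's connector faces −Y and its slot is at the far end, so it already roughly matches the fixture. The lid is slightly ajar. In the crop the handle ends are at (742,115) and (710,293), and the posts and hinge blocks are visible.

```bash
python3 - <<'E'
from h import *
np.set_printoptions(suppress=True,precision=4)
z=np.load('top0.npz')
px={'pedF':(491,64),'pedN':(447,253),'postF':(689,82),'postN':(637,326)}
loc={'pedF':(68,-62),'pedN':(68,62),'postF':(-52,-80),'postN':(-52,80)}
W=[];L=[]
for k,(u,v) in px.items():
    hz=.1 if 'ped' in k else .09
    w=ray(z,(u-390)/4.3333+145,v/4.3333+135,hz);W.append(w[:2]);L.append(np.array(loc[k])/1000);print(k,w)
W=np.array(W);L=np.array(L)
wc=W.mean(0);lc=L.mean(0);H=(L-lc).T@(W-wc);U,S,V=np.linalg.svd(H);Rm=V.T@U.T
print('yaw',np.arctan2(Rm[1,0],Rm[0,0]),'org',wc-Rm@lc,'res',((L-lc)@Rm.T+wc-W))
for u,v in[(742,115),(710,293)]: print('handle',ray(z,(u-390)/4.3333+145,v/4.3333+135,.12))
o=get_obs();print(R.from_rotvec(o['tool_rot']).as_matrix())
c=calibration('wrist');T=np.eye(4);T[:3,:3]=R.from_rotvec(o['tool_rot']).as_matrix();T[:3,3]=o['tool_pos']
print(np.linalg.inv(T)@np.array(c['pose']),c['fx'],c['cx'],c['cy'])
E
```

```text
pedF [0.6042 0.2143 0.1   ]
pedN [0.4851 0.2367 0.1   ]
postF [0.596  0.0912 0.09  ]
postN [0.4422 0.1194 0.09  ]
yaw 1.3764814905036993 org [0.5303 0.1575] res [[ 0.0001 -0.002 ]
 [-0.0025 -0.0005]
 [ 0.0028 -0.0002]
 [-0.0004  0.0026]]
handle [0.569  0.0542 0.12  ]
handle [0.4605 0.071  0.12  ]
[[ 0.9082  0.4185 -0.0006]
 [ 0.4185 -0.9082  0.0019]
 [ 0.0002 -0.0019 -1.    ]]
[[-0.0001  0.9635  0.2675  0.0682]
 [ 1.      0.0004 -0.0008 -0.0002]
 [-0.0008  0.2675 -0.9635  0.0292]
 [ 0.      0.      0.      1.    ]] 268.9307743371782 257.5912478230585 190.1342389836583
```

Call:
arm_command(plan=[[[49.4,-46.6,0,0,0,0.626],[49.4,-46.6,0,0,0,0.626],[49.4,-46.6,0,0,0,0.626],[49.4,-46.6,0,0,0,0.626],[49.4,-46.6,0,0,0,0.626],[49.4,-46.6,0,0,0,0.626],[49.4,-46.6,0,0,0,0.626],[49.4,-46.6,0,0,0,0.626],[49.4,-46.6,0,0,0,0.626],[49.4,-46.6,0,0,0,0.626],[49.4,-46.6,0,0,0,0.626],[49.4,-46.6,0,0,0,0.626]]], gripper=0.2)

```text
t: 1.1
tool_pos: [0.4475, -0.1036, 0.4045]
tool_rot: [3.127, -0.305, 0.0]
contact_force: [1.6, -1.0, 0.8]
opening: 0.0344
grip_force: 0.0
```

Call:
arm_command(plan=[[[3.4,-17.6,0,0,0,0],[3.4,-17.6,0,0,0,0],[3.4,-17.6,0,0,0,0],[3.4,-17.6,0,0,0,0],[3.4,-17.6,0,0,0,0],[3.4,-17.6,0,0,0,0],[3.4,-17.6,0,0,0,0]]])

```text
t: 1.68
tool_pos: [0.5148, 0.0607, 0.4041]
tool_rot: [3.126, -0.302, -0.002]
contact_force: [-0.1, 0.2, -0.3]
opening: 0.0342
grip_force: 0.0
```

```bash
cat >> h.py <<'E'
def wsnap(name):
    o=get_obs(); c=calibration('wrist'); im,D=get_image('wrist')
    cv2.imwrite(f'pics/{name}.png',im); np.savez(name+'.npz',im=im,D=D,tp=o['tool_pos'],tr=o['tool_rot'],**{k:c[k] for k in['fx','fy','cx','cy','pose']})
    print(o['t'],np.round(o['tool_pos'],4),np.round(o['tool_rot'],4)); return np.load(name+'.npz')
def dtool(world,tr): return R.from_rotvec(tr).inv().apply(world)*100
E
python3 -c "
from h import *
z=wsnap('w1')"
```

```text
1.6833 [0.5148 0.0607 0.4041] [ 3.1262e+00 -3.0200e-01 -2.2000e-03]
```

View pics/w1.png

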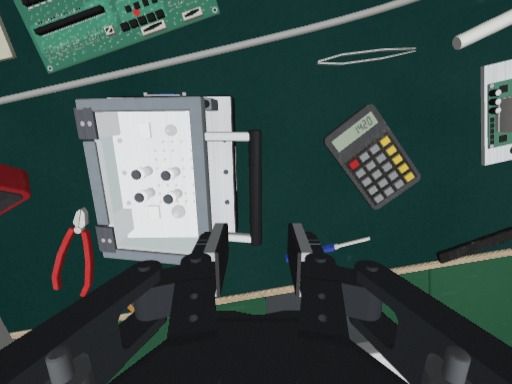

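The wrist view shows the lid handle as a vertical black bar from about (255,131) to (256,245), between the fingers. The hinge is on the left.

```bash
python3 - <<'E'
from h import *
np.set_printoptions(suppress=True,precision=4)
z=np.load('w1.npz');P=cloud(z,z['D'])
for v in range(140,244,10):
    s=P[v,244:268]; m=s[:,2]>.06
    print(v,np.flatnonzero(m)[[0,-1]]+244 if m.any() else '',np.median(s[m],0))
# hinge/lid points
for u,v in[(88,124),(106,238),(210,104)]: print(P[v,u])
E
```

```text
140 [244 260] [0.5617 0.0566 0.134 ]
150 [249 261] [0.5528 0.0556 0.1341]
160 [249 261] [0.544  0.0574 0.1344]
170 [249 261] [0.5352 0.0591 0.1346]
180 [249 261] [0.5257 0.061  0.1339]
190 [249 261] [0.5166 0.0628 0.1347]
200 [249 261] [0.5068 0.0647 0.1344]
210 [250 261] [0.4971 0.0661 0.1346]
220 [250 261] [0.4872 0.0681 0.1347]
230 [250 261] [0.477  0.0701 0.1348]
240 [244 261] [0.4668 0.0751 0.133 ]
[0.6049 0.21   0.1072]
[0.4864 0.235  0.1055]
[0.6014 0.0927 0.0896]
```

Call:
arm_command(plan=[[[-0.1,-0.25,4,0,0,0],[-0.1,-0.25,8,0,0,0],[-0.1,-0.25,10.5,0,0,0],[-0.1,-0.25,12.1,0,0,0],[-0.1,-0.25,12.1,0,0,0],[-0.1,-0.25,12.1,0,0,0]]])

```text
t: 2.23
tool_pos: [0.5139, 0.0616, 0.2831]
tool_rot: [3.126, -0.308, -0.003]
contact_force: [-0.2, 0.7, -0.2]
opening: 0.034
grip_force: 0.0
```

Call:
arm_command(plan=[[[0,0,0,0,0,0],[0,0,0,0,0,0],[0,0,0,0,0,0],[0,0,0,0,0,0],[0,0,0,0,0,0]]], gripper=1, force=35)

```text
t: 2.65
tool_pos: [0.5151, 0.0627, 0.2853]
tool_rot: [3.126, -0.304, 0.006]
contact_force: [3.0, -2.9, 1.4]
opening: 0.0106
grip_force: 34.1
```

Call:
arm_command(plan=[[[0,-0.28,-1.25,0,0,0],[0,-0.66,-2.48,0,0,0],[0,-1.13,-3.68,0,0,0],[0,-1.68,-4.84,0,0,0],[0,-2.32,-5.96,0,0,0],[0,-3.03,-7.03,0,0,0],[0,-3.83,-8.04,0,0,0],[0,-4.69,-8.99,0,0,0],[0,-5.63,-9.88,0,0,0],[0,-6.62,-10.69,0,0,0],[0,-7.67,-11.43,0,0,0],[0,-8.78,-12.09,0,0,0]]])

```text
t: 3.65
tool_pos: [0.5314, 0.1468, 0.4094]
tool_rot: [3.115, -0.307, 0.002]
contact_force: [-5.1, -12.6, 12.7]
opening: 0.0101
grip_force: 35.4
```

Call:
arm_command(plan=[[[0,-1.15,-0.57,0,0,0],[0,-2.34,-1.07,0,0,0],[0,-3.56,-1.47,0,0,0],[0,-4.81,-1.78,0,0,0],[0,-6.07,-2.0,0,0,0],[0,-7.35,-2.13,0,0,0],[0,-8.64,-2.16,0,0,0],[0,-9.92,-2.09,0,0,0],[0,-11.2,-1.93,0,0,0],[0,-12.46,-1.68,0,0,0],[0,-13.7,-1.34,0,0,0],[0,-14.91,-0.91,0,0,0]]])

```text
t: 4.65
tool_pos: [0.5597, 0.2963, 0.4157]
tool_rot: [3.126, -0.303, -0.001]
contact_force: [-3.9, -3.4, -1.5]
opening: 0.0104
grip_force: 37.7
```

Call:
arm_command(plan=[[[0,0,0,0,0,0],[0,0,0,0,0,0],[0,0,0,0,0,0],[0,0,0,0,0,0]]], gripper=0.2)

```text
t: 4.98
tool_pos: [0.56, 0.295, 0.4137]
tool_rot: [3.127, -0.305, -0.0]
contact_force: [-0.5, 0.2, 0.5]
opening: 0.034
grip_force: 0.0
```

Call:
arm_command(plan=[[[0,0,-3,0,0,0],[0,0,-6,0,0,0],[0,5,-8,0,0,0],[0,9,-8,0,0,0],[0,13,-8,0,0,0],[0,17,-8,0,0,0],[0,20,-8,0,0,0],[0,20,-8,0,0,0],[0,20,-8,0,0,0]]])

```text
t: 5.73
tool_pos: [0.5211, 0.0972, 0.4941]
tool_rot: [-3.126, 0.311, -0.002]
contact_force: [-0.2, 0.8, -0.4]
opening: 0.034
grip_force: 0.0
```

```bash
python3 -c "
from h import *
z=wsnap('w2')"
```

```text
5.7333 [0.5211 0.0972 0.4941] [-3.1257e+00  3.1090e-01 -1.5000e-03]
```

View pics/w2.png

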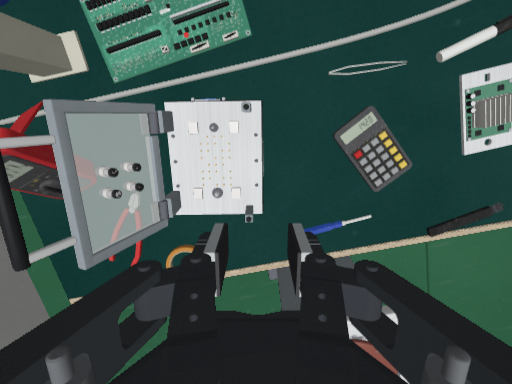

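The lid is open at about 1.95 rad and the nest is clear from above. The small pin is at about (214,128) and the big pin at (217,193). Next is the module, with the camera held on the side away from the lid.

Call:
arm_command(plan=[[[7.5,37.4,18.8,0,0,1.344],[7.5,37.4,18.8,0,0,1.344],[7.5,37.4,18.8,0,0,1.344],[7.5,37.4,18.8,0,0,1.344],[7.5,37.4,18.8,0,0,1.344],[7.5,37.4,18.8,0,0,1.344],[7.5,37.4,18.8,0,0,1.344],[7.5,37.4,18.8,0,0,1.344],[7.5,37.4,18.8,0,0,1.344],[7.5,37.4,18.8,0,0,1.344],[7.5,37.4,18.8,0,0,1.344],[7.5,37.4,18.8,0,0,1.344]]], gripper=-1)

```text
t: 6.78
tool_pos: [0.5229, -0.2834, 0.303]
tool_rot: [2.253, -2.188, -0.007]
contact_force: [-0.9, 0.9, -0.0]
opening: 0.0854
grip_force: 0.0
```

Call:
arm_command(plan=[[[0,0,0,0,0,0],[0,0,0,0,0,0],[0,0,0,0,0,0],[0,0,0,0,0,0]]])

```text
t: 7.12
tool_pos: [0.5235, -0.281, 0.3068]
tool_rot: [-2.26, 2.181, -0.003]
contact_force: [-0.2, -0.6, -0.2]
opening: 0.0852
grip_force: 0.0
```

```bash
python3 -c "
from h import *
print(get_obs()['q'])
z=wsnap('w3')"
```

```text
[-6.17817570e-01  5.90461771e-02  1.77436904e+00  1.50765439e-04
  1.30650841e+00  2.48817474e+00]
7.1167 [ 0.5235 -0.281   0.3068] [-2.2603  2.1813 -0.0026]
```

View pics/w3.png

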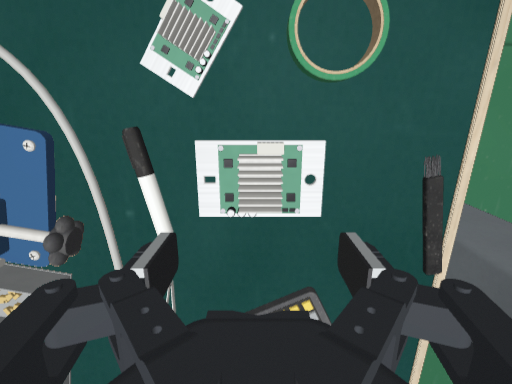

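The wrist view shows the module's slot at about (210,180) and its round hole at about (311,180). The heat sink is in the middle and the connector is on top, on the camera side.

```bash
cat >> h.py <<'E'
def blob(im,u,v,thr,r=9,inv=False):
    g=cv2.cvtColor(im,cv2.COLOR_BGR2GRAY).astype(float)[v-r:v+r+1,u-r:u+r+1]
    w=np.clip((thr-g) if not inv else (g-thr),0,60)
    n,l,s,c=cv2.connectedComponentsWithStats((w>0).astype(np.uint8))
    k=np.argmin([np.hypot(*(c[i]-r))-s[i,4]*.02 for i in range(1,n)])+1
    w=w*(l==k); yy,xx=np.mgrid[v-r:v+r+1,u-r:u+r+1]
    return (xx*w).sum()/w.sum(),(yy*w).sum()/w.sum(),s[k,4]
E
python3 - <<'E'
from h import *
np.set_printoptions(suppress=True,precision=4)
z=np.load('w3.npz');im=z['im'];P=cloud(z,z['D'])
s=blob(im,210,180,110);b=blob(im,311,180,110);print(s,b)
S=ray(z,s[0],s[1],.005);B=ray(z,b[0],b[1],.005);print(S,B,np.linalg.norm(S-B))
print('plate z',P[150:155,203:207].reshape(-1,3).mean(0),P[205:210,310:320].reshape(-1,3).mean(0))
# plate edge
m=(im.min(2)>120)
c,_=cv2.findContours(m.astype(np.uint8),cv2.RETR_EXTERNAL,cv2.CHAIN_APPROX_NONE)
c=[k for k in c if cv2.pointPolygonTest(k,(203.,200.),False)>=0][0];r=cv2.minAreaRect(c);print(r,ray(z,*r[0],.006))
M=(S+B)/2; d=B-S; yaw=np.arctan2(d[1],d[0])-np.pi/2
Rt=R.from_rotvec(z['tr']).as_matrix(); print('mid',M,'yaw',yaw,'tool x',Rt[:,0],'tool y',Rt[:,1])
print('delta tool cm',dtool(np.array([M[0],M[1],0.03+.155])-z['tp'],z['tr']))
ty=Rt[:,1];print('rot about world z needed',np.arctan2(d[1],d[0])-np.arctan2(ty[1],ty[0]))
print('holes in tool frame mm', dtool(S-z['tp'],z['tr'])*10,dtool(B-z['tp'],z['tr'])*10)
E
```

```text
(np.float64(209.7756921633036), np.float64(178.88878460816517), np.int32(50)) (np.float64(309.6975153042852), np.float64(178.84839755131438), np.int32(69))
[ 0.5743 -0.2834  0.005 ] [ 0.4705 -0.2872  0.005 ] 0.10389614635161086
plate z [ 0.5788 -0.3116  0.0077] [ 0.4633 -0.2575  0.0076]
((260.0, 177.99996948242188), (129.99996948242188, 75.99998474121094), -0.0) [ 0.5221 -0.2865  0.006 ]
mid [ 0.5224 -0.2853  0.005 ] yaw -4.6761072663275165 tool x [ 0.0356 -0.9994  0.0009] tool y [-0.9994 -0.0356 -0.0014]
delta tool cm [ 0.4201  0.1441 12.1804]
rot about world z needed 0.0007199991332065281
holes in tool frame mm [  4.0016 -50.2524 301.8769] [  4.0765  53.6436 301.7301]
```

Call:
arm_command(plan=[[[0.42,0.14,4,0,0,0],[0.42,0.14,8,0,0,0],[0.42,0.14,10.5,0,0,0],[0.42,0.14,12,0,0,0],[0.42,0.14,12.6,0,0,0],[0.42,0.14,12.6,0,0,0],[0.42,0.14,12.6,0,0,0],[0.42,0.14,12.6,0,0,0]]])

```text
t: 7.83
tool_pos: [0.5226, -0.2869, 0.1819]
tool_rot: [-2.257, 2.184, -0.006]
contact_force: [0.1, 0.2, 0.4]
opening: 0.0855
grip_force: 0.0
```

Call:
arm_command(plan=[[[0,0,0,0,0,0],[0,0,0,0,0,0],[0,0,0,0,0,0],[0,0,0,0,0,0],[0,0,0,0,0,0],[0,0,0,0,0,0]]], gripper=1, force=45)

```text
t: 8.33
tool_pos: [0.522, -0.2867, 0.1806]
tool_rot: [-2.257, 2.185, -0.002]
contact_force: [0.2, 0.8, 4.2]
opening: 0.0413
grip_force: 48.9
```

Call:
arm_command(plan=[[[0,0,-1,0,0,0],[0,0,-3,0,0,0],[0,0,-5,0,0,0],[0,0,-8,0,0,0],[0,0,-11,0,0,0],[0,0,-14,0,0,0],[0,0,-17,0,0,0],[0,0,-20,0,0,0],[0,0,-23,0,0,0],[0,0,-23,0,0,0],[0,0,-23,0,0,0],[0,0,-23,0,0,0]]])

```text
t: 9.33
tool_pos: [0.5212, -0.2861, 0.4078]
tool_rot: [2.257, -2.185, -0.005]
contact_force: [-0.9, 0.6, -3.6]
opening: 0.0417
grip_force: 48.1
```

```bash
python3 - <<'E'
from h import *
print(get_obs()['q'],get_obs()['opening'])
z=wsnap('w4')
E
```

```text
[-6.27228089e-01 -2.00012357e-02  1.68126287e+00 -2.98057685e-05
  1.48342409e+00  2.48179227e+00] 0.04169456063897341
9.3333 [ 0.5212 -0.2861  0.4078] [ 2.257  -2.1846 -0.0048]
```

View pics/w4.png

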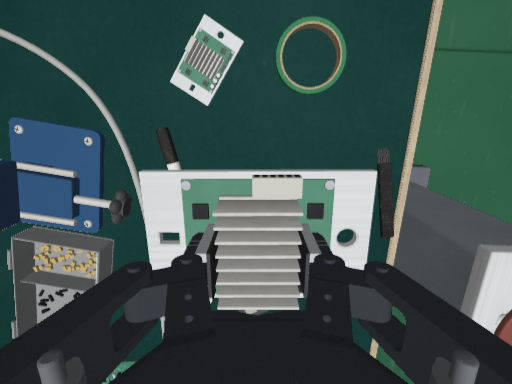

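The module is held level, with the slot visible at about (169,238) and the round hole at about (346,238). Joint 6 would pass its limit going the short way, so I'll turn the long way and stop part-way to look at the fixture.

Call:
arm_command(plan=[[[-1.2,0,0,0,0,-0.12],[-2.5,0,0,0,0,-0.243],[-3.8,0.1,0,0,0,-0.365],[-5.0,0.1,0,0,0,-0.486],[-6.3,0.1,0,0,0,-0.607],[-7.5,0.15,0,0,0,-0.728],[-8.8,0.2,0,0,0,-0.85],[-10,0.2,0,0,0,-0.97],[-11.3,0.2,0,0,0,-1.09],[-12.6,0.3,0,0,0,-1.212],[-13.8,0.3,0,0,0,-1.334],[-15.1,0.3,0,0,0,-1.455]]])

```text
t: 10.38
tool_pos: [0.5131, -0.1349, 0.4065]
tool_rot: [-3.137, 0.121, 0.008]
contact_force: [0.6, -0.7, -2.5]
opening: 0.041
grip_force: 47.8
```

Call:
arm_command(plan=[[[-0.2,-1.2,0,0,0,-0.12],[-0.4,-2.5,0,0,0,-0.243],[-0.6,-3.8,0,0,0,-0.365],[-0.8,-5.0,0,0,0,-0.486],[-1,-6.3,0,0,0,-0.607],[-1.2,-7.5,0,0,0,-0.728],[-1.4,-8.8,0,0,0,-0.85],[-1.6,-10,0,0,0,-0.97],[-1.8,-11.3,0,0,0,-1.09],[-2,-12.6,0,0,0,-1.212],[-2.1,-13.8,0,0,0,-1.334],[-2.1,-15,0,0,0,-1.455]]])

```text
t: 11.38
tool_pos: [0.5046, 0.0163, 0.4066]
tool_rot: [-2.422, -1.995, 0.006]
contact_force: [1.2, -0.8, -2.6]
opening: 0.0412
grip_force: 47.8
```

Call:
arm_command(plan=[[[0,0,0,0,0,0],[0,0,0,0,0,0],[0,0,0,0,0,0],[0,0,0,0,0,0]]])

```text
t: 11.72
tool_pos: [0.5051, 0.015, 0.4088]
tool_rot: [-2.433, -1.986, 0.002]
contact_force: [0.6, 0.0, -1.7]
opening: 0.0412
grip_force: 47.9
```

```bash
python3 - <<'E'
from h import *
print(get_obs()['q'],get_obs()['opening'])
z=wsnap('w5')
E
```

```text
[-1.17528879e-01 -2.41229367e-01  1.88044311e+00 -2.75834557e-04
  1.50394157e+00  8.37465408e-02] 0.04120479900271985
11.7167 [0.5051 0.015  0.4088] [-2.4326e+00 -1.9865e+00  2.0000e-03]
```

View pics/w5.png

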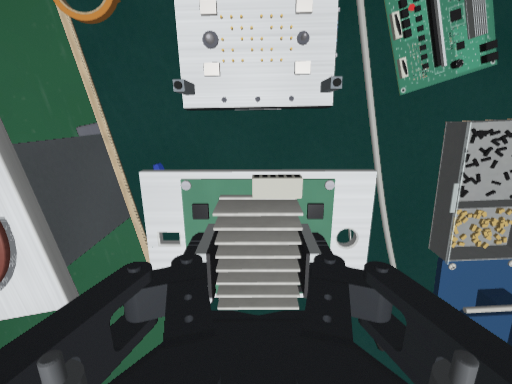

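The big pin shows at about (210,40) and the small pin at about (303,38). The module in hand is unchanged.

```bash
python3 - <<'E'
from h import *
np.set_printoptions(suppress=True,precision=4)
for n,b,s in[('w2',(217,193),(214,128)),('w5',(210,40),(303,38))]:
    z=np.load(n+'.npz');im=z['im']
    p=blob(im,*b,120,12);q=blob(im,*s,120,10);print(n,p,q)
    B=ray(z,p[0],p[1],.051);S=ray(z,q[0],q[1],.051);d=S-B;y=-d/np.linalg.norm(d)
    # y axis = S->B
    print('B',B,'S',S,np.linalg.norm(d),'mid',(B+S)/2,'yaw',np.arctan2(y[1],y[0])-np.pi/2)
    P=cloud(z,z['D']);print(P[p[1].astype(int),p[0].astype(int)])
a=np.load('w3.npz')
for n in['w4','w5']:
    z=np.load(n+'.npz');im=z['im'];T=z['pose'];Rt=R.from_rotvec(z['tr']);
    # plane at tool z=.176
    q=blob(im,169,238,110,14);p=blob(im,346,238,110,14);print(n,q,p)
    for u,v,_ in(q,p):
        zz=z['tp'][2]-.176; w=ray(z,u,v,zz);print(dtool(w-z['tp'],z['tr'])*10)
cv2.imwrite('pics/crop2.png',np.hstack([cv2.resize(np.load('w5.npz')['im'][225:255,155:185],None,fx=12,fy=12,interpolation=0),cv2.resize(np.load('w5.npz')['im'][225:255,332:362],None,fx=12,fy=12,interpolation=0)]))
E
```

```text
w2 (np.float64(218.12449799196787), np.float64(190.98192771084337), np.int32(42)) (np.float64(214.05473684210526), np.float64(127.02947368421053), np.int32(40))
B [0.4869 0.169  0.051 ] S [0.5849 0.1515 0.051 ] 0.09962085785344363 mid [0.5359 0.1602 0.051 ] yaw 1.3945582990846659
[0.4868 0.1702 0.0439]
w5 (np.float64(211.0420127015144), np.float64(40.699071812408405), np.int32(143)) (np.float64(302.30577576443943), np.float64(38.2004530011325), np.int32(109))
B [0.4843 0.1692 0.051 ] S [0.5829 0.1516 0.051 ] 0.10012540625797108 mid [0.5336 0.1604 0.051 ] yaw 1.3938144775969317
[0.4848 0.169  0.0543]
w4 (np.float64(170.34946392350042), np.float64(236.04534917415242), np.int32(145)) (np.float64(344.92017062766604), np.float64(235.65041641275644), np.int32(187))
[ -1.4885 -52.2399 175.875 ]
[ -1.3342  51.5266 176.1302]
w5 (np.float64(170.48127659574467), np.float64(236.15248226950354), np.int32(136)) (np.float64(344.195405049659), np.float64(236.11439511786526), np.int32(203))
[ -1.0773 -51.5323 176.0797]
[ -1.0304  51.7937 175.9212]
```

View pics/crop2.png

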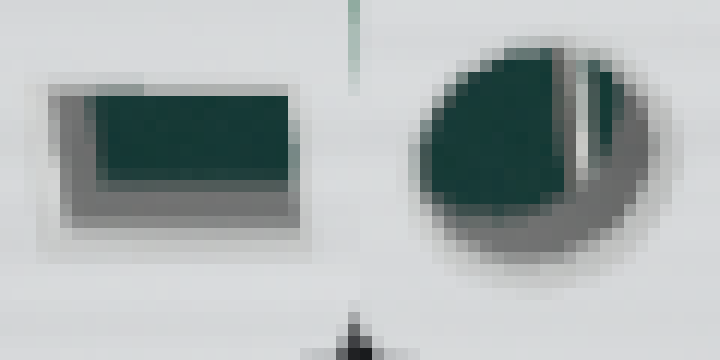

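In the crop, the round hole's top rim spans x≈410–680 and y≈40–285 of the right half. Its dark bottom opening is a shifted subset of that.

```bash
python3 - <<'E'
from h import *
z=np.load('w5.npz')['im'];y=np.load('w2.npz')['im']
f=lambda im,u,v:cv2.resize(im[v-14:v+15,u-14:u+15],(300,300),interpolation=0)
cv2.imwrite('pics/crop3.png',np.vstack([np.hstack([f(z,210,40),f(z,303,38)]),np.hstack([f(y,217,192),f(y,214,128)])]))
E
```

```text
(no output)
```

View pics/crop3.png

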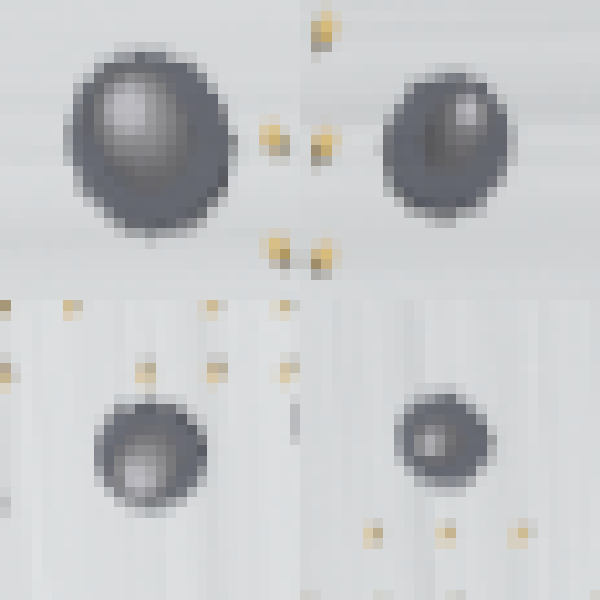

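The dark discs are collars at the pins' feet, at deck level, and the bright spots are the tips. I'll recompute with filled contours at deck height.

```bash
cat >> h.py <<'E'
def disc(im,u,v,r=13,thr=150):
    g=cv2.cvtColor(im,cv2.COLOR_BGR2GRAY)[v-r:v+r+1,u-r:u+r+1]; g=cv2.resize(g,None,fx=8,fy=8,interpolation=cv2.INTER_CUBIC)
    c,_=cv2.findContours((g<thr).astype(np.uint8),cv2.RETR_EXTERNAL,cv2.CHAIN_APPROX_NONE)
    c=max(c,key=cv2.contourArea); (x,y),ax,_=cv2.fitEllipse(c)
    return (x+.5)/8-.5+u-r,(y+.5)/8-.5+v-r,np.array(ax)/8
E
python3 - <<'E'
from h import *
np.set_printoptions(suppress=True,precision=4)
for n,b,s in[('w2',(217,192),(214,128)),('w5',(210,40),(303,38))]:
    z=np.load(n+'.npz');im=z['im']
    p=disc(im,*b);q=disc(im,*s);print(n,p,q)
    for h in(.041,.046):
        B=ray(z,p[0],p[1],h);S=ray(z,q[0],q[1],h);d=B-S
        print(h,'B',B,'S',S,np.linalg.norm(d),'mid',(B+S)/2,'yaw',np.arctan2(d[1],d[0])-np.pi/2)
    P=cloud(z,z['D']);print('deck',np.median(P[b[1]-12:b[1]+12,b[0]+10:b[0]+14,2]))
# tips in w5
z=np.load('w5.npz')
B=ray(z,208.6,35.7,.055);S=ray(z,305.4,34.8,.055);print('tips',B,S,np.linalg.norm(B-S),(B+S)/2)
# hole rims in w5 (plate top, tool z .175)
for u,v in[(155+173/12-.5,225+155/12-.5),(332+(545-360)/12-.5,225+163/12-.5)]:
    w=ray(z,u,v,z['tp'][2]-.175);print('rim',dtool(w-z['tp'],z['tr'])*10)
E
```

```text
w2 (217.12989902496338, 192.31693363189697, array([ 9.8279, 10.4536])) (213.37992668151855, 127.01905727386475, array([8.1876, 8.7582]))
0.041 B [0.4825 0.1731 0.041 ] S [0.5851 0.1541 0.041 ] 0.10430221371328047 mid [0.5338 0.1636 0.041 ] yaw 1.3875207054559535
0.046 B [0.4838 0.1721 0.046 ] S [0.5851 0.1533 0.046 ] 0.10307216968441218 mid [0.5344 0.1627 0.046 ] yaw 1.3875207054559535
deck 0.041531271357682364
w5 (210.0779571533203, 39.30729389190674, array([15.3044, 17.5343])) (302.6335802078247, 37.590426445007324, array([11.8912, 13.7785]))
0.041 B [0.4826 0.1735 0.041 ] S [0.5853 0.1543 0.041 ] 0.1045227796754737 mid [0.5339 0.1639 0.041 ] yaw 1.385874441851287
0.046 B [0.4831 0.1721 0.046 ] S [0.5843 0.1532 0.046 ] 0.1029789035643906 mid [0.5337 0.1627 0.046 ] yaw 1.385874441851287
deck 0.04170783009025286
tips [0.4834 0.1734 0.055 ] [0.5859 0.1533 0.055 ] 0.10448253133395181 [0.5346 0.1634 0.055 ]
rim [ -1.4207 -52.177  175.0808]
rim [ -1.8284  53.1618 174.9194]
```

Call:
arm_command(plan=[[[0,0,0,0,0,-0.12],[0,0,0,0,0,-0.24],[0,0,0,0,0,-0.36],[0,0,0,0,0,-0.48],[0,0,0,0,0,-0.6],[0,0,0,0,0,-0.72],[0,0,0,0,0,-0.84],[0,0,0,0,0,-0.96],[0,0,0,0,0,-1.08],[0,0,0,0,0,-1.2],[0,0,0,0,0,-1.32],[0,0,0,0,0,-1.44]]])

```text
t: 12.77
tool_pos: [0.5053, 0.015, 0.4097]
tool_rot: [-0.509, -3.1, 0.0]
contact_force: [-0.9, -0.8, -1.7]
opening: 0.0413
grip_force: 47.8
```

Call:
arm_command(plan=[[[0,0,0,0,0,-0.12],[0,0,0,0,0,-0.24],[0,0,0,0,0,-0.36],[0,0,0,0,0,-0.48],[0,0,0,0,0,-0.6],[0,0,0,0,0,-0.72],[0,0,0,0,0,-0.84],[0,0,0,0,0,-0.96],[0,0,0,0,0,-1.08],[0,0,0,0,0,-1.2],[0,0,0,0,0,-1.32],[0,0,0,0,0,-1.44]]])

```text
t: 13.77
tool_pos: [0.5053, 0.015, 0.4097]
tool_rot: [1.661, -2.666, 0.0]
contact_force: [0.9, -0.3, -3.2]
opening: 0.0409
grip_force: 47.8
```

Call:
arm_command(plan=[[[0,0,0,0,0,-0.12],[0,0,0,0,0,-0.24],[0,0,0,0,0,-0.278],[0,0,0,0,0,-0.278],[0,0,0,0,0,-0.278]]])

```text
t: 14.18
tool_pos: [0.5053, 0.0152, 0.4097]
tool_rot: [2.007, -2.417, 0.0]
contact_force: [0.2, 0.5, -2.5]
opening: 0.0413
grip_force: 47.9
```

```bash
cat > g.py <<'E'
from h import *
import sys
np.set_printoptions(suppress=True,precision=4)
o=get_obs();Rt=R.from_rotvec(o['tool_rot']);x=Rt.as_matrix()[:,0]
print('t',o['t'],o['tool_pos'],'q6',o['q'][5],'head',np.arctan2(x[1],x[0]),'tilt',Rt.as_matrix()[:2,2])
print('to target cm',Rt.inv().apply(np.array([float(a) for a in sys.argv[1:4]])-o['tool_pos'])*100,o['contact_force'])
E
python3 g.py .5338 .1622 .40
```

```text
t 14.1833 [0.5053 0.0152 0.4097] q6 -3.0738595623209117 head -1.7557827818743799 tilt [-0.0001 -0.0001]
to target cm [-14.9759  -0.1009   0.9657] [ 0.1676  0.5412 -2.5323]
```

Call:
arm_command(plan=[[[-2,0,0,0,0,0],[-5,-0.1,0,0,0,0],[-8,-0.1,0,0,0,0],[-11,-0.1,0,0,0,0],[-13.5,-0.1,0,0,0,0],[-15,-0.1,3,0,0,0],[-15,-0.1,6,0,0,0],[-15,-0.1,9,0,0,0],[-15,-0.1,12,0,0,0],[-15,-0.1,14.5,0,0,0],[-15,-0.1,16,0,0,0],[-15,-0.1,16.5,0,0,0]]])

```text
t: 15.18
tool_pos: [0.5321, 0.1625, 0.2408]
tool_rot: [2.004, -2.412, -0.005]
contact_force: [-0.6, 0.1, -3.2]
opening: 0.0409
grip_force: 48.0
```

Call:
arm_command(plan=[[[0,0,0,0,0,0],[0,0,0,0,0,0],[0,0,0,0,0,0],[0,0,0,0,0,0]]])

```text
t: 15.52
tool_pos: [0.5343, 0.163, 0.2468]
tool_rot: [-2.007, 2.413, -0.003]
contact_force: [0.2, 0.1, -1.7]
opening: 0.0413
grip_force: 48.0
```

```bash
python3 g.py .5338 .1622 .24; python3 - <<'E'
from h import *
z=wsnap('w6');im=z['im']
f=lambda u,v:cv2.resize(im[v-20:v+21,u-20:u+21],(390,390),interpolation=0)
cv2.imwrite('pics/crop4.png',np.hstack([f(169,238),f(346,238)]))
E
```

```text
t 15.5167 [0.5343 0.163  0.2468] q6 -2.79580558223359 head -1.7537237586403083 tilt [0.0035 0.0006]
to target cm [0.0887 0.0417 0.6783] [ 0.1762  0.1315 -1.7128]
15.5167 [0.5343 0.163  0.2468] [-2.0073  2.4127 -0.0029]
```

View pics/crop4.png

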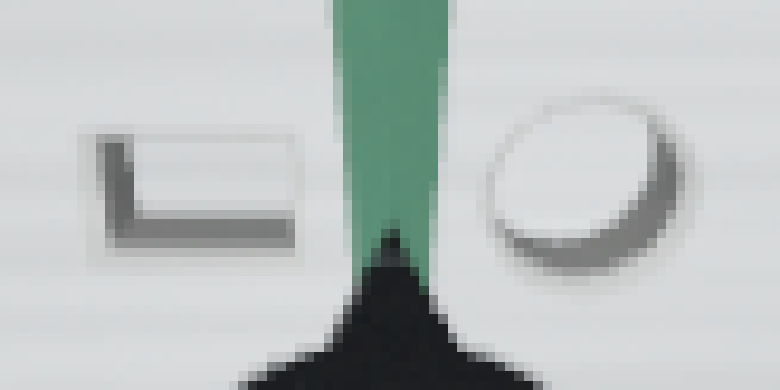

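The deck is visible through both holes, and the pins are not yet in the line of sight. I'm over the picture limit, counting crops, so I'll go by numbers and force from here. First I'll lower to just above the tips and average the pose.

Call:
arm_command(plan=[[[0,0,0.3,0,0,0],[0,0,0.6,0,0,0],[0,0,0.6,0,0,0],[0,0,0.6,0,0,0],[0,0,0.6,0,0,0],[0,0,0.6,0,0,0]]])

```text
t: 16.07
tool_pos: [0.5335, 0.1629, 0.2387]
tool_rot: [-2.01, 2.415, 0.0]
contact_force: [-0.4, -0.1, -2.7]
opening: 0.0412
grip_force: 48.0
```

```bash
cat > avg.py <<'E'
from h import *
np.set_printoptions(suppress=True,precision=4)
a=[];f=[];t=[]
for i in range(10):
    im,D=get_image('wrist');o=get_obs();a.append(o['tool_pos']);f.append(o['contact_force']);t.append(R.from_rotvec(o['tool_rot']).as_matrix())
a=np.array(a);M=R.from_matrix(t).mean().as_matrix();print('pos',a.mean(0),a.std(0),'F',np.mean(f,0),'t',o['t'])
print('head',np.arctan2(M[1,0],M[0,0]),'tilt',M[:2,2])
E
cat > avg2.py <<'E'
from avg import *
g=cv2.cvtColor(im,cv2.COLOR_BGR2GRAY)
print('slot');print(g[228:248,156:184:1]//10)
print('hole');print(g[226:252,332:362:1]//10)
E
python3 avg2.py | sed 's/^ \[//;s/\]//g;s/\[//g'
```

```text
pos 0.5335 0.1629 0.2388 0. 0. 0. F  0.2     0.1621 -2.9404 t 16.5667
head -1.7534040879936739 tilt 0.0001 0.    
slot
21 21 21 21 21 21 21 21 21 21 21 21 21 21 21 21 21 21 21 21 21 21 21 21
  21 21 21 21
21 21 21 21 21 21 21 21 21 21 21 21 21 21 21 21 21 21 21 21 21 21 21 21
  21 21 21 21
21 21 21 21 21 21 21 21 21 21 21 21 21 21 21 21 21 21 21 21 21 21 21 21
  21 21 21 21
21 21 21 20 20 20 20 21 21 21 21 21 21 21 21 21 21 21 21 21 21 21 21 21
  21 21 21 21
21 20 19 16 15 15 17 20 20 20 20 20 20 20 20 20 20 20 20 20 20 20 20 20
  21 21 21 21
21 20 19 14 10 10 16 21 21 21 21 21 21 21 21 21 21 21 21 21 21 21 21 20
  21 21 21 21
21 20 19 15 10 10 15 21 21 21 21 21 21 21 21 21 21 21 21 21 21 21 21 21
  20 21 21 21
21 20 19 15 10 10 12 21 21 21 21 21 21 21 21 21 21 21 21 21 21 21 21 21
  20 21 21 21
21 20 19 16 10 10 10 20 21 21 21 21 21 21 21 21 21 21 21 21 21 21 21 20
  20 21 21 21
21 20 20 17 11  9  9 20 21 21 21 21 21 21 21 21 21 21 21 21 21 21 21 20
  20 21 21 21
21 20 20 19 11  9  9 19 21 21 21 21 21 21 21 21 21 21 21 21 21 21 21 20
  20 21 21 21
21 21 20 20 12 10 10 17 20 20 20 20
[... 2435 characters left out ...]
 12 12 12 12 12 12 12 14 16 19 20 20
  21 21 21 21 21 21
21 21 21 21 21 21 20 19 17 15 13 12 12 12 12 12 12 14 16 18 20 20 20 21
  21 21 21 21 21 21
21 21 21 21 21 21 20 20 20 19 17 16 15 15 15 16 16 18 20 20 20 20 21 21
  21 21 21 21 21 21
21 21 21 21 21 21 21 21 20 20 20 20 19 19 19 20 20 20 20 20 21 21 21 21
  21 21 21 21 21 21
21 21 21 21 21 21 21 21 21 21 21 20 20 20 20 20 20 20 21 21 21 21 21 21
  21 21 21 21 21 21
21 21 21 21 21 21 21 21 21 21 21 21 21 21 21 21 21 21 21 21 21 21 21 21
  21 21 21 21 21 21
21 21 21 21 21 21 21 21 21 21 21 21 21 21 21 21 21 21 21 21 21 21 21 21
  21 21 21 21 21 21
21 21 21 21 21 21 21 21 21 21 21 21 21 21 21 21 21 21 21 21 21 21 21 21
  21 21 21 21 21 21
```

```bash
python3 - <<'E'
from h import *
np.set_printoptions(suppress=True,precision=2)
c=calibration('wrist');T=np.array(c['pose']);o=get_obs()
def proj(w):
    p=T[:3,:3].T@(np.array(w)-T[:3,3]);return np.array([c['cx']+c['fx']*p[0]/-p[2],c['cy']-c['fy']*p[1]/-p[2]])
y=1.3865;fx=np.array([np.cos(y),np.sin(y)]);fy=np.array([-fx[1],fx[0]]);F=np.array([.5339,.1637])
for n,s in(('big',.052),('small',-.052)):
    B=F+s*fy
    for h,rad in((.055,.003),(.051,.005),(.046,.005)):
        q=np.array([proj([*(B+rad*(fx*np.cos(a)+fy*np.sin(a))),h]) for a in np.linspace(0,6.28,13)])
        print(n,h,'ctr',proj([*B,h]),'min',q.min(0),'max',q.max(0))
# holes: predicted bottom & top centres from tool frame
Rt=R.from_rotvec(o['tool_rot'])
for s in(.052,-.052):
    for zz in(.175,.181):
        print('hole',s,zz,proj(o['tool_pos']+Rt.apply([-.0015,s+.0002,zz])))
E
```

```text
big 0.055 ctr [341.4  229.68] min [336.57 225.2 ] max [346.23 234.12]
big 0.051 ctr [339.52 227.1 ] min [331.65 219.76] max [347.38 234.34]
big 0.046 ctr [337.28 224.04] min [329.63 216.88] max [344.93 231.1 ]
small 0.055 ctr [174.06 229.38] min [169.23 224.9 ] max [178.88 233.83]
small 0.051 ctr [175.94 226.82] min [168.08 219.47] max [183.81 234.05]
small 0.046 ctr [178.19 223.76] min [170.54 216.6 ] max [185.83 230.82]
hole 0.052 0.175 [346.53 236.59]
hole 0.052 0.181 [343.42 232.34]
hole -0.052 0.175 [170.53 236.55]
hole -0.052 0.181 [173.59 232.3 ]
```

The big pin's outline is visible in the hole and matches the prediction to within about half a pixel. The module needs about +0.8 mm in tool x and −0.3 mm in y.

Call:
arm_command(plan=[[[0.08,-0.03,0,0,0,0],[0.08,-0.03,0.1,0,0,0],[0.08,-0.03,0.2,0,0,0],[0.08,-0.03,0.3,0,0,0],[0.08,-0.03,0.4,0,0,0],[0.08,-0.03,0.5,0,0,0],[0.08,-0.03,0.5,0,0,0],[0.08,-0.03,0.5,0,0,0]]])

```text
t: 17.23
tool_pos: [0.5336, 0.1621, 0.2336]
tool_rot: [2.009, -2.415, -0.0]
contact_force: [0.6, 0.4, -2.6]
opening: 0.041
grip_force: 48.0
```

```bash
cat > hole.py <<'E'
from h import *
im,_=get_image('wrist');g=cv2.cvtColor(im,cv2.COLOR_BGR2GRAY)
for s,(a,b,c,d) in(('slot',(229,248,157,183)),('hole',(227,250,333,361))):
    print(s);[print(''.join('%3d'%(k//10) for k in r)) for r in g[a:b,c:d]]
E
python3 hole.py; python3 g.py .5339 .1622 .227
```

```text
slot
 21 21 21 21 21 21 21 21 21 21 21 21 21 21 21 21 21 21 21 21 21 21 21 21 21 21
 21 21 21 21 21 21 21 21 21 21 21 21 21 21 21 21 21 21 21 21 21 21 21 21 21 21
 21 20 20 20 20 20 20 21 21 21 21 21 20 20 20 20 20 21 21 21 21 21 21 21 21 21
 20 19 16 15 15 16 19 20 20 20 20 20 16 16 17 16 16 17 17 17 17 17 20 21 21 21
 20 19 14 10 10 15 20 20 20 20 20 20 16 15 16 15 13 12 11 10  9  9 19 21 21 21
 20 19 15 10 10 15 20 21 21 21 21 21 18 17 18 18 14 12 11 10  9  9 18 20 21 21
 20 19 15 10 10 12 20 21 21 21 21 21 19 19 18 18 15 12 10 10  9 10 18 20 21 21
 20 19 16 10  9 10 20 21 21 21 21 21 21 20 19 19 15 13 16 16 15 13 19 20 21 21
 20 20 17 11  9  9 20 21 21 21 21 21 21 21 21 20 19 18 21 21 20 19 20 20 21 21
 20 20 19 11  9  9 20 21 21 21 21 21 21 21 21 21 21 21 21 21 21 21 21 20 21 21
 21 20 20 12 10  9 18 20 20 20 20 20 20 20 20 20 20 20 20 20 20 20 20 21 21 21
 21 20 20 12 10 10 15 17 17 17 17 17 17 17 17 17 17 17 17 17 17 17 17 21 21 21
 21 20 20 13 10 11 12 12 12 12 12 12 12 12 12 12 12 12 12 12 12 12 14 20 21 21
 21 20 20 15 11 12 12 12 12 12 12 12 12 12 12 12 12 12 12 12 12 12 1
[... 1832 characters left out ...]
15 20 20 20 21 21 21 21
 21 21 21 21 20 18 15 13 12 12 12 12 12 12 12 12 12 12 14 16 19 20 20 21 21 21 21 21
 21 21 21 21 21 20 19 17 15 13 12 12 12 12 12 12 14 16 18 20 20 20 21 21 21 21 21 21
 21 21 21 21 21 20 20 20 19 17 16 15 15 15 16 16 18 20 20 20 20 21 21 21 21 21 21 21
 21 21 21 21 21 21 21 20 20 20 20 19 19 19 20 20 20 20 20 21 21 21 21 21 21 21 21 21
 21 21 21 21 21 21 21 21 21 21 20 20 20 20 20 20 20 21 21 21 21 21 21 21 21 21 21 21
 21 21 21 21 21 21 21 21 21 21 21 21 21 21 21 21 21 21 21 21 21 21 21 21 21 21 21 21
t 17.2833 [0.5336 0.1621 0.2337] q6 -2.797555346529759 head -1.753439700257068 tilt [-0.0001 -0.    ]
to target cm [-0.0186 -0.0236  0.6671] [-0.5961 -0.3399 -2.6505]
```

The tips have entered both holes with no contact force. I'll continue down slowly.

Call:
arm_command(plan=[[[0,0.03,0,0,0,0],[0,0.03,0.06,0,0,0],[0,0.03,0.12,0,0,0],[0,0.03,0.18,0,0,0],[0,0.03,0.24,0,0,0],[0,0.03,0.3,0,0,0],[0,0.03,0.3,0,0,0]]])

```text
t: 17.87
tool_pos: [0.5333, 0.1621, 0.2305]
tool_rot: [2.009, -2.415, -0.0]
contact_force: [-0.5, 0.5, -1.7]
opening: 0.0413
grip_force: 48.0
```

Call:
arm_command(plan=[[[0,0,0.05,0,0,0],[0,0,0.1,0,0,0],[0,0,0.15,0,0,0],[0,0,0.2,0,0,0],[0,0,0.2,0,0,0],[0,0,0.2,0,0,0]]])

```text
t: 18.37
tool_pos: [0.5333, 0.1621, 0.2287]
tool_rot: [2.01, -2.415, -0.0]
contact_force: [0.5, -0.0, -3.0]
opening: 0.0414
grip_force: 48.0
```

Call:
arm_command(plan=[[[0,0,0.04,0,0,0],[0,0,0.08,0,0,0],[0,0,0.12,0,0,0],[0,0,0.12,0,0,0],[0,0,0.12,0,0,0]]])

```text
t: 18.78
tool_pos: [0.5333, 0.1621, 0.2275]
tool_rot: [2.01, -2.415, -0.0]
contact_force: [-0.1, -0.4, -2.3]
opening: 0.0413
grip_force: 48.0
```

Call:
arm_command(plan=[[[0,0,0.03,0,0,0],[0,0,0.06,0,0,0],[0,0,0.06,0,0,0],[0,0,0.06,0,0,0]]])

```text
t: 19.12
tool_pos: [0.5333, 0.1621, 0.2269]
tool_rot: [2.01, -2.415, -0.0]
contact_force: [1.1, -0.4, -3.2]
opening: 0.0409
grip_force: 48.0
```

Call:
arm_command(plan=[[[0,0,0.03,0,0,0],[0,0,0.06,0,0,0],[0,0,0.06,0,0,0],[0,0,0.06,0,0,0]]])

```text
t: 19.45
tool_pos: [0.5334, 0.1622, 0.2267]
tool_rot: [-2.01, 2.415, -0.0]
contact_force: [-2.5, 0.3, 0.8]
opening: 0.0417
grip_force: 48.4
```

Call:
arm_command(plan=[[[0,0,0.02,0,0,0],[0,0,0.04,0,0,0],[0,0,0.04,0,0,0],[0,0,0.04,0,0,0]]])

```text
t: 19.78
tool_pos: [0.5334, 0.1622, 0.2266]
tool_rot: [2.01, -2.415, 0.0]
contact_force: [-4.4, 0.1, 5.0]
opening: 0.0414
grip_force: 49.0
```

Contact is at TCP z 0.2266, so the underside is at 46 mm and the plate is home. Now I'll release and rise.

Call:
arm_command(plan=[[[0,0,0,0,0,0],[0,0,0,0,0,0],[0,0,0,0,0,0],[0,0,0,0,0,0],[0,0,0,0,0,0]]], gripper=-0.6)

```text
t: 20.2
tool_pos: [0.5334, 0.1621, 0.2258]
tool_rot: [-2.009, 2.415, -0.0]
contact_force: [0.5, -0.4, 0.2]
opening: 0.0683
grip_force: 0.0
```

Call:
arm_command(plan=[[[0,0,-1,0,0,0],[0,0,-3,0,0,0],[0,0,-6,0,0,0],[0,0,-9,0,0,0],[0,0,-12,0,0,0],[0,0,-12,0,0,0],[0,0,-12,0,0,0],[0,0,-12,0,0,0]]])

```text
t: 20.87
tool_pos: [0.5331, 0.1621, 0.346]
tool_rot: [-2.01, 2.415, -0.0]
contact_force: [-0.4, 0.5, -0.3]
opening: 0.0684
grip_force: 0.0
```

```bash
python3 - <<'E'
from h import *
np.set_printoptions(suppress=True,precision=4)
z=wsnap('w7');P=cloud(z,z['D']);im=z['im']
Z=P[...,2];y=1.3865;fx=np.array([np.cos(y),np.sin(y)]);fy=np.array([-fx[1],fx[0]])
L=np.stack([(P[...,:2]-[.5339,.1637])@fx,(P[...,:2]-[.5339,.1637])@fy],-1)
def med(x0,x1,y0,y1):
    m=(L[...,0]>x0)&(L[...,0]<x1)&(L[...,1]>y0)&(L[...,1]<y1); return m.sum(),np.median(Z[m])
for n,a in dict(deckF=(-.072,-.06,-.05,.05),A=(-.036,-.02,.05,.063),B=(-.036,-.02,-.063,-.05),C=(.02,.036,.05,.063),D=(.02,.036,-.063,-.05)).items(): print(n,med(*a))
m=(Z>.049)&(Z<.056)&(abs(L[...,0])<.055)&(abs(L[...,1])<.08)
q=L[m];print('plate extents',np.percentile(q,[1,99],axis=0))
E
```

```text
20.8667 [0.5331 0.1621 0.346 ] [-2.0096  2.4147 -0.    ]
deckF (np.int64(2139), np.float64(0.04249793412905817))
A (np.int64(217), np.float64(0.053552911225674626))
B (np.int64(210), np.float64(0.05375537772116526))
C (np.int64(180), np.float64(0.05357634153072155))
D (np.int64(176), np.float64(0.05380400069825614))
plate extents [[-0.0397 -0.0649]
 [ 0.0397  0.064 ]]
```

The module is level and seated: the four plate corners agree within 0.25 mm and it is centred on the nest. Now I'll re-pinch the handle, turned to suit joint 6.

Call:
arm_command(plan=[[[0,0,-4,0,0,0.12],[0,0,-8,0,0,0.24],[0,0,-12,0,0,0.36],[0,0,-14,0,0,0.48],[-2,0,-14,0,0,0.6],[-4,0,-14,0,0,0.72],[-6,0,-14,0,0,0.84],[-8,0,-14,0,0,0.96],[-10,0,-14,0,0,1.08],[-12,-0.2,-14,0,0,1.2],[-13.6,-0.2,-14,0,0,1.32],[-13.6,-0.2,-14,0,0,1.44]]], gripper=0.2)

```text
t: 21.92
tool_pos: [0.5601, 0.2978, 0.4828]
tool_rot: [-0.087, -3.136, 0.001]
contact_force: [0.6, -0.5, -0.4]
opening: 0.0344
grip_force: 0.0
```

Call:
arm_command(plan=[[[0,0,0,0,0,0.12],[0,0,0,0,0,0.133],[0,0,0,0,0,0.133],[0,0,0,0,0,0.133],[0,0,0,0,0,0.133]]])

```text
t: 22.33
tool_pos: [0.56, 0.2953, 0.4853]
tool_rot: [-0.288, -3.127, 0.001]
contact_force: [-0.1, 0.7, -0.2]
opening: 0.034
grip_force: 0.0
```

```bash
python3 g.py .56 .295 .4137; python3 - <<'E'
from h import *
z=wsnap('w8');P=cloud(z,z['D'])
q=P.reshape(-1,3);y=1.3865;fx=np.array([np.cos(y),np.sin(y)]);fy=np.array([-fx[1],fx[0]])
a=(q[:,:2]-[.5339,.1637])@fx;b=(q[:,:2]-[.5339,.1637])@fy
m=(a>.1)&(a<.17)&(abs(b)<.055)&(q[:,2]>.245)&(q[:,2]<.285)
print(m.sum(),np.percentile(a[m],[2,25,50,75,98]),np.percentile(q[m,2],[2,50,98]),np.percentile(b[m],[2,98]))
E
```

```text
t 22.3333 [0.56   0.2953 0.4853] q6 -1.0196277014938202 head 2.9581670579449306 tilt [-0.0009 -0.0003]
to target cm [-0.0091 -0.0243  7.1581] [-0.1258  0.7149 -0.2274]
22.3333 [0.56   0.2953 0.4853] [-2.8760e-01 -3.1275e+00  6.0000e-04]
2231 [0.12871097 0.13386395 0.13670371 0.13954529 0.14255121] [0.24928598 0.26414634 0.26602958] [-0.05212066  0.05349575]
```

Call:
arm_command(plan=[[[0,0.1,2,0,0,0],[0,0.1,4.5,0,0,0],[0,0.1,6.5,0,0,0],[0,0.1,7.15,0,0,0],[0,0.1,7.15,0,0,0],[0,0.1,7.15,0,0,0]]])

```text
t: 22.88
tool_pos: [0.5603, 0.2964, 0.415]
tool_rot: [0.289, 3.128, 0.0]
contact_force: [0.8, -0.2, 0.5]
opening: 0.0342
grip_force: 0.0
```

Call:
arm_command(plan=[[[0,0,0,0,0,0],[0,0,0,0,0,0],[0,0,0,0,0,0],[0,0,0,0,0,0],[0,0,0,0,0,0]]], gripper=1, force=35)

```text
t: 23.3
tool_pos: [0.5605, 0.2967, 0.4169]
tool_rot: [0.289, 3.125, 0.004]
contact_force: [0.2, 0.9, 6.2]
opening: 0.0106
grip_force: 34.3
```

Call:
arm_command(plan=[[[0,-1.21,-0.43,0,0,0],[0,-2.45,-0.77,0,0,0],[0,-3.71,-1.02,0,0,0],[0,-4.99,-1.18,0,0,0],[0,-6.27,-1.25,0,0,0],[0,-7.56,-1.22,0,0,0],[0,-8.84,-1.09,0,0,0],[0,-10.1,-0.87,0,0,0],[0,-11.35,-0.56,0,0,0],[0,-12.57,-0.16,0,0,0],[0,-13.76,0.34,0,0,0],[0,-14.91,0.91,0,0,0]]])

```text
t: 24.3
tool_pos: [0.533, 0.1491, 0.4061]
tool_rot: [0.29, 3.125, 0.002]
contact_force: [3.7, 1.4, 2.4]
opening: 0.0104
grip_force: 38.9
```

Call:
arm_command(plan=[[[0,-1.11,0.66,0,0,0],[0,-2.16,1.4,0,0,0],[0,-3.15,2.21,0,0,0],[0,-4.09,3.1,0,0,0],[0,-4.95,4.05,0,0,0],[0,-5.75,5.06,0,0,0],[0,-6.46,6.13,0,0,0],[0,-7.1,7.25,0,0,0],[0,-7.65,8.41,0,0,0],[0,-8.12,9.61,0,0,0],[0,-8.5,10.83,0,0,0],[0,-8.78,12.09,0,0,0]]])

```text
t: 25.3
tool_pos: [0.5166, 0.0629, 0.2834]
tool_rot: [0.29, 3.127, 0.0]
contact_force: [5.0, 2.4, 3.1]
opening: 0.0104
grip_force: 41.3
```

Call:
arm_command(plan=[[[0,0,0,0,0,0],[0,-0.1,0.6,0,0,0],[0,-0.18,1.16,0,0,0],[0,-0.23,1.7,0,0,0],[0,-0.27,2.2,0,0,0],[0,-0.3,2.6,0,0,0],[0,-0.3,2.9,0,0,0],[0,-0.3,2.9,0,0,0],[0,-0.3,2.9,0,0,0]]])

```text
t: 26.05
tool_pos: [0.5159, 0.0601, 0.2544]
tool_rot: [-0.29, -3.128, 0.003]
contact_force: [5.6, -3.5, -1.6]
opening: 0.0104
grip_force: 41.3
```

Call:
arm_command(plan=[[[0,0,0.1,0,0,0],[0,0,0.2,0,0,0],[0,0,0.3,0,0,0],[0,0,0.3,0,0,0],[0,0,0.3,0,0,0]]])

```text
t: 26.47
tool_pos: [0.516, 0.0601, 0.2519]
tool_rot: [-0.289, -3.128, 0.003]
contact_force: [3.9, -3.7, 1.4]
opening: 0.0107
grip_force: 41.8
```

Call:
arm_command(plan=[[[0,0,0.1,0,0,0],[0,0,0.2,0,0,0],[0,0,0.3,0,0,0],[0,0,0.3,0,0,0],[0,0,0.3,0,0,0]]])

```text
t: 26.88
tool_pos: [0.516, 0.0601, 0.2491]
tool_rot: [-0.289, -3.128, 0.003]
contact_force: [3.0, -5.0, 2.4]
opening: 0.0104
grip_force: 41.9
```

```bash
cat > lid.py <<'E'
from h import *
z=wsnap('w9')
for nm,cam in(('wrist',None),('top','top')):
    if cam: c=calibration(cam);im,D=get_image(cam)
    else: c=z;D=z['D']
    q=cloud(c,D).reshape(-1,3);y=1.3865;fx=np.array([np.cos(y),np.sin(y)]);fy=np.array([-fx[1],fx[0]])
    a=(q[:,:2]-[.5339,.1637])@fx;b=(q[:,:2]-[.5339,.1637])@fy
    for n,(x0,x1,y0,y1) in dict(bar=(-.113,-.097,.02,.045),bar2=(-.113,-.097,-.045,-.02),front=(-.062,-.05,.02,.06),back=(.04,.055,-.04,.04)).items():
        m=(a>x0)&(a<x1)&(b>y0)&(b<y1)&(q[:,2]>.06)&(q[:,2]<.16)
        if m.sum(): print(nm,n,m.sum(),np.round(np.percentile(q[m,2],[5,50,95]),4))
E
python3 lid.py
```

```text
26.8833 [0.516  0.0601 0.2491] [-0.2893 -3.1279  0.0033]
wrist bar 1341 [0.099  0.1028 0.1042]
wrist bar2 483 [0.0994 0.1028 0.1042]
wrist front 2408 [0.096  0.1033 0.1045]
top bar 38 [0.097  0.1001 0.1036]
top front 57 [0.0956 0.1008 0.1038]
top back 160 [0.0955 0.0986 0.1007]
```

Call:
arm_command(plan=[[[0,0,0.1,0,0,0],[0,0,0.2,0,0,0],[0,0,0.3,0,0,0],[0,0,0.3,0,0,0],[0,0,0.3,0,0,0]]])

```text
t: 27.4
tool_pos: [0.5163, 0.0601, 0.2487]
tool_rot: [-0.289, -3.127, 0.004]
contact_force: [-6.2, -4.4, 17.9]
opening: 0.0111
grip_force: 43.4
```

```bash
python3 lid.py
```

```text
27.4 [0.5163 0.0601 0.2487] [-0.2888 -3.1267  0.0039]
wrist bar 1334 [0.0989 0.1025 0.1039]
wrist bar2 487 [0.099  0.1026 0.1039]
wrist front 2432 [0.096  0.1031 0.1044]
top bar 37 [0.0947 0.0994 0.1042]
top front 56 [0.0931 0.101  0.1046]
top back 155 [0.0956 0.0985 0.1012]
```

The lid is on its stop: 18 N and no further travel. Now I'll release and rise.

Call:
arm_command(plan=[[[0,0,-0.2,0,0,0],[0,0,-0.2,0,0,0],[0,0,-0.2,0,0,0],[0,0,-0.2,0,0,0],[0,0,-0.2,0,0,0]]], gripper=0.2)

```text
t: 27.92
tool_pos: [0.5155, 0.0608, 0.2472]
tool_rot: [-0.289, -3.126, 0.0]
contact_force: [0.4, 0.2, -0.1]
opening: 0.0339
grip_force: 0.0
```

Call:
arm_command(plan=[[[0,0,-2,0,0,0],[0,0,-5,0,0,0],[0,0,-8,0,0,0],[0,0,-11,0,0,0],[0,0,-14,0,0,0],[0,0,-14,0,0,0],[0,0,-14,0,0,0],[0,0,-14,0,0,0]]])

```text
t: 28.58
tool_pos: [0.5158, 0.0607, 0.3874]
tool_rot: [-0.289, -3.127, 0.0]
contact_force: [0.0, -0.3, 0.2]
opening: 0.0344
grip_force: 0.0
```

```bash
python3 lid.py
```

```text
28.5833 [0.5158 0.0607 0.3874] [-2.8950e-01 -3.1265e+00  1.0000e-04]
wrist bar 309 [0.1    0.1026 0.1044]
wrist bar2 274 [0.0985 0.1027 0.1045]
wrist front 487 [0.0974 0.1033 0.1047]
wrist back 1190 [0.0996 0.1007 0.1018]
top front 56 [0.0941 0.1012 0.1033]
```

```bash
python3 -c "
from station import *
print(finish_job())"
```

```text
the job is handed in; nothing more can be done
None
```

The power module is seated level on both pins and released, the lid is closed to its stop, and I handed the job in at about 29 s; no verdict came back, and I viewed 11 pictures against the limit of 10.

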